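# Rock the sorting gate over and feed the brass balls into the other tray

### The arm

A 6-joint arm with a two-finger parallel gripper is mounted at the origin on the work surface. World frame = base frame: x ahead of the robot, y to its left, z up, the work surface at z = 0. Lengths are in m, angles in rad, forces in N, time in s.
With the tool pointing down it reaches from about 0.3 to 1 m from the base axis. Payload 5.1 kg.
Tool frame: the origin (TCP) lies at the very end of the fingers, on their centre line; the grasp point (between the pads) lies 19 mm behind it; z points along the fingers, y is the line along which they close (so a half turn about z gives the same grasp; the last joint's range is limited). The gripper opens to 95 mm and grips with 3 to 60 N. Pads are 20 mm wide; open, the fingers measure 119 mm over their backs; the gripper's body (75 mm by 180 mm) begins 59 mm behind the grasp point.
Start: joints at [1.065, 0.124, 1.65, -0, 1.367, -0.083], TCP at [0.267, 0.593, 0.215] pointing down, gripper open.
Joint ranges: [-2.61, 2.61], [-1.02, 2.33], [0.03, 2.71], [-1.35, 4.49], [0.32, 2.68], [-2.91, 2.91]. Speed limits (rad/s): [2.57, 2.57, 3.14, 3.14, 3.14, 3.14].

### API

Orientations are given as a unit quaternion [w, x, y, z].
In Python, from plant import ctrl gives the robot as it stands.
- The arm moves only by the tool jog_arm, never from a script. Its arguments are lists of equal length, an entry for each row: "offset": the shift along the tool's x, y, z in m, a list of three; "delta_rot": the turn, a rotation vector about the tool's x, y, z in rad, a list of three; "claw": the gripper's target within -1 to 1 (shut at 1, half-way at 0, fully open at -1). A call has 1 to 5 rows; each row is the pose to reach, as a shift and turn from the pose commanded when the call began, along the tool's axes at that moment; what a row does not reach only later rows make up. A row lasts 1/8 s, in which the tool goes at most 62.5 mm and 10.7 degrees, less where a joint would pass 70% of its speed; a pose out of reach is approached as far as the arm can. A call with a gripper value outside its range is refused whole. The fingers move at their own pace and stop on an object; the grip force is fixed at half the most. Time passes only in rows, so rows that repeat a pose let the fingers close. It gives the time, the measured TCP pose, the force, the opening and the grip force at its end, in the units of the state.
- ctrl.observe(): the state, without advancing time (a new reading comes with each control period).
- ctrl.get_image(name): name is "scene" or "top" or "wrist"; returns a dict with "color" (480x640x3 uint8, red, green, blue), "range_z" (480x640 float32, m along the optical axis (not along the pixel's ray), 0 where there is no reading), "fx", "fy", "cx", "cy" (pixels), "world_to_cam" (4x4, takes a point from world to camera coordinates). Camera axes: x right, y down, z forward; pixel columns grow to the right and rows downward; lengths in m; the calibration is good to about 2 mm. A picture is of the moment at which its call begins.
- ctrl.sign_off(): hands the job in; it is judged then, once.
The state is a dict: "time": time; "joints": joint angles; "joint_vel": joint speeds; "joint_efforts": joint torques, N m; "eef_pos": TCP position; "ee_rot": TCP orientation; "force": force on the tool from outside, world axes, zero at the start; "wrist_torque": the same for the moment, N m; "width": finger opening in m; "gripper_force": force on a finger pad.
Only numpy, scipy, OpenCV 4.12 (cv2) and the standard library are available. Lean on these libraries where they do the work, as an engineer would, in place of code of your own. Each camera call takes 0.05 s, during which the arm holds its last target. There are 200 camera calls.

### The job

The seesaw gate on the sorting stand is feeding the wrong tray. Press the raised end of the gate down with a fingertip so that it rocks over its pivot to the other side, and only then push the knob of the stop slide sideways until the slide is fully open, so that the three waiting brass balls roll down by themselves into the tray that the gate was not feeding before. The balls are freshly polished: do not touch them, and leave the mop, bar, spindle and jar around the stand where they are.

Things in the scene. Friction and masses are not known exactly. Their poses are not given: they have to be found in the camera images.
- stand: Fixed sorting stand on a plywood base 300 x 590 x 10 mm. Origin on the table directly under the gate's pivot; x points away from the robot (at yaw 0), y left, z up. An infeed channel (34 mm wide, walls 20 mm above its floor) slopes down along y = 0 from x = 205 mm to the gate at x = 19 mm; its floor is 130 mm high there and rises 0.10 rad away from it.
- rocker (a joint): Seesaw gate: aluminium trough 200 mm long (stand's y), 34 wide, on a pivot along the stand's x, 115 mm high. Rad, stops at -0.26 and 0.26. Positive: left (+y) end raised, feeds the right tray; negative: right end raised, feeds the left. Top-heavy (weight to 57 mm above pivot): starts against either stop, falls over by itself past level; under 1 N.
- pad_left (a point): Centre of the top of the gate's left press pad, an aluminium plate 44 (x) x 36 (y) x 3 mm sticking out from the trough towards the robot, 80 mm left of the pivot and 29 mm above its axis when level. About 163 mm above the table when raised, 122 mm when low; nothing under it within its stroke. Tilts with the gate.
- pad_right (a point): The same for the right press pad, 80 mm right of the pivot.
- tray_left (a point): Centre of the mouth of the left steel tray (104 x 114 mm, 60 mm above the table), 222 mm left of the pivot. A chute leads down into it from under the gate's left end.
- tray_right (a point): The same for the right tray, 222 mm right of the pivot.
- stop (a joint): Stop slide: a steel blade 34 mm wide, 3 mm thick, that closes the infeed channel and holds the balls back. In m: 0 shut, 0.055 fully open (end stop); slides only along the stand's +y (to the left) to open. The balls start to pass at about 0.03. About 1 N of friction; it stays where it is left.
- stop_knob (a point): Point on the axis of the stop slide's upright black knob, 14 mm below its top. The knob is a cylinder 16 mm in diameter, 45 mm long, standing on the blade (leaning 0.10 rad to the robot), over the middle of the channel when shut. It begins 31 mm below this point; the channel's wall tops are 42 mm below. Moves with the slide.
- ball1: Polished brass ball, 24 mm in diameter, 60 g, slippery, origin at its centre. Waits in the infeed channel behind the stop slide, first in the row of three.
- ball2: Polished brass ball, 24 mm in diameter, 60 g, slippery, origin at its centre. Waits in the infeed channel behind the stop slide, second in the row of three.
- ball3: Polished brass ball, 24 mm in diameter, 60 g, slippery, origin at its centre. Waits in the infeed channel behind the stop slide, third in the row of three.
- mop: Bystander: round tan polishing mop lying flat, 76 mm in diameter, 28 mm high. Origin at the centre of its underside.
- compound_bar: Bystander: reddish-brown bar of polishing compound, 36 x 95 x 30 mm. Origin at the centre of its underside.
- spindle: Bystander: tapered steel spindle standing upright, 32 mm in diameter at its foot, 96 mm high, on the stand's base left of the infeed. Origin at the centre of its underside.
- tin: Bystander: white jar with a steel cap, 56 mm in diameter, 60 mm high, on the stand's base right of the infeed. Origin at the centre of its underside.

How it is judged:
By the outcome, as a careful person would: the job done as asked, in the order asked, and still so for the second after the job is handed in, with the robot touching nothing.
It also fails if it takes over 48 s, if anything falls off the work surface, if the arm or the gripper's body presses on something with over 40 N, if the wrist force passes 120 N, or if a joint passes its speed limit or range.

## Working session

There is one attempt and no reset: what is moved stays moved. The work goes in short steps, Python scripts to look and compute and a tool call to move; the robot and the scene stay as the last step left them, time stands still between calls to the robot, and variables do not carry over. Pictures are saved under pics/ and viewed, at most 10 in all, crops included, and the job is handed in when it is done.

Besides the shell and the picture viewer there is one more tool, called after ">>>" as name(argument=value, ...), one argument or row to a line, values as JSON. jog_arm: Moves the arm, as the interface text tells. Its arguments: {"type":"object","properties":{"offset":{"type":"array"},"delta_rot":{"type":"array"},"claw":{"type":"array"}},"required":["offset","delta_rot","claw"]}

```bash
mkdir -p pics
cat > h.py <<'E'
import numpy as np, cv2
from plant import ctrl
def grab(n,f):
    d=ctrl.get_image(n); cv2.imwrite(f'pics/{f}.png',d['color'][:,:,::-1]); np.savez(f'pics/{f}.npz',**d); return d
def pt(d,u,v,z=None):
    M=np.linalg.inv(np.array(d['world_to_cam'])); r=np.array([(u-d['cx'])/d['fx'],(v-d['cy'])/d['fy'],1])
    o=M[:3,3]; w=M[:3,:3]@r
    if z is None: return o+w*d['range_z'][int(v),int(u)]
    return o+w*(z-o[2])/w[2]
E
python3 - <<'E'
from h import *
grab('top','t0');grab('scene','s0')
s=ctrl.observe();print(s)
E
```

```text
{'time': 0.1, 'joints': array([ 1.06537993e+00,  1.24455077e-01,  1.65153984e+00, -1.10631548e-05,
        1.36752981e+00, -8.25904092e-02]), 'joint_vel': array([-0.00014637, -0.00161358, -0.00377998,  0.00059573,  0.001264  ,
       -0.00104323]), 'joint_efforts': array([ 5.35438048e-04, -4.18877542e+01, -3.61097431e+01,  7.76721979e-02,
        4.61543771e-02, -6.49346885e-05]), 'eef_pos': array([0.26645623, 0.59222535, 0.21349874]), 'ee_rot': array([-2.74759437e-04,  2.09840446e-01,  9.77735166e-01, -9.26153670e-04]), 'force': array([ 0.61980471, -1.04519961,  0.94551496]), 'wrist_torque': array([-0.01292655, -0.02130299, -0.0427353 ]), 'gripper_force': 0.0, 'width': 0.0950700492868186}
```

View pics/t0.png

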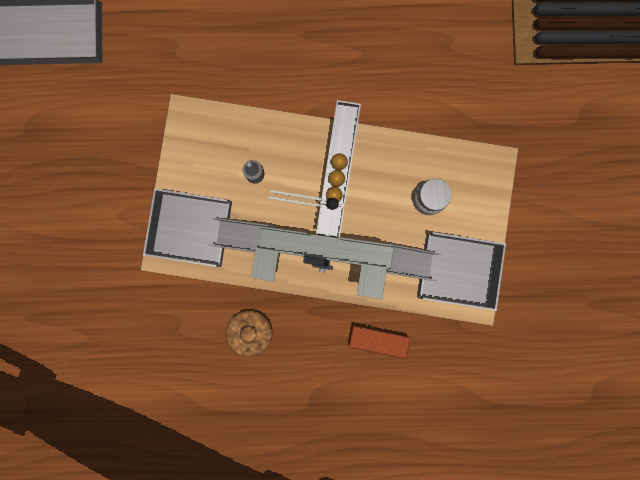

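View pics/s0.png

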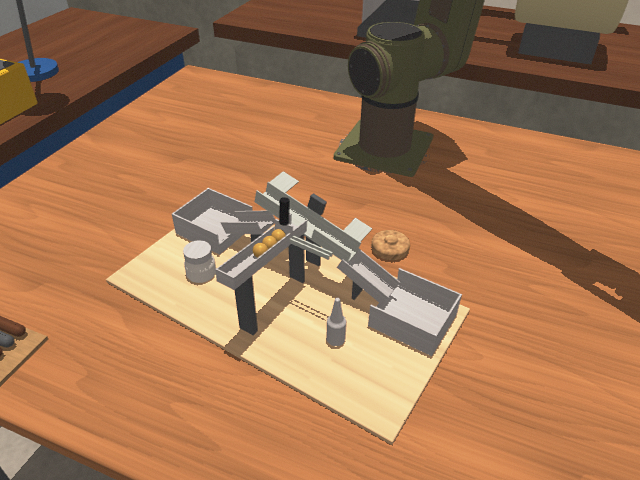

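The top view shows the left pad at (265,264), the right pad at (371,280) and the knob at (332,203). The scene view shows the robot's-right pad (285,182) raised, so the gate now feeds the left tray. I'll measure these points next.

Run:
```python
from h import *
t=dict(np.load('pics/t0.npz'));s=dict(np.load('pics/s0.npz'))
for n,u,v in [('padL',265,264),('padR',371,284),('knobtop',332,203),('base c1',171,95),('c2',517,149),('c3',493,325),('c4',142,270)]:
    z=.01 if n[0] in 'bc' else None
    print(n,pt(t,u,v,z).round(4),pt(t,u,v).round(4))
for n,u,v in [('padR',285,182),('padL',357,230),('knob',284,204)]: print('scene',n,pt(s,u,v).round(4))
c=[pt(t,u,v,.01)[:2] for u,v in [(171,95),(517,149),(493,325),(142,270)]]
print(np.mean(c,0)); e=c[0]-c[1]; print('yaw',np.arctan2(-e[0],e[1]),np.linalg.norm(e))
# pads by mask: points 15cm+ height
for lo,hi,b in [(.14,.18,(340,260,400,310)),(.105,.14,(235,245,290,290)),(.17,.25,(300,180,360,230))]:
    P=np.array([pt(t,u,v) for u in range(b[0],b[2]) for v in range(b[1],b[3])]); P=P[(P[:,2]>lo)&(P[:,2]<hi)]
    print(len(P),P.mean(0).round(4),P.min(0).round(3),P.max(0).round(3))
```

```text
padL [0.4818 0.0891 0.1239] [0.4818 0.0891 0.1239]
padR [ 0.4501 -0.0612  0.163 ] [ 0.4501 -0.0612  0.163 ]
knobtop [ 0.5596 -0.0079  0.2104] [ 0.5596 -0.0079  0.2104]
base c1 [0.7696 0.2501 0.01  ] [0.7703 0.2506 0.0078]
c2 [ 0.6652 -0.3267  0.01  ] [ 0.6654 -0.327   0.0092]
c3 [ 0.3738 -0.2755  0.01  ] [ 0.3727 -0.279  -0.0015]
c4 [0.4778 0.3014 0.01  ] [0.4778 0.3019 0.0081]
scene padR [ 0.4515 -0.0592  0.162 ]
scene padL [0.483  0.0913 0.1228]
scene knob [ 0.5663 -0.0048  0.2074]
[ 0.57161386 -0.01269411]
yaw -0.1790240854260827 0.5861235828641855
982 [ 0.4582 -0.063   0.1614] [ 0.43  -0.093  0.14 ] [ 0.485 -0.019  0.171]
770 [0.4832 0.0884 0.1225] [0.458 0.053 0.105] [0.51  0.111 0.133]
113 [ 0.559  -0.0083  0.2102] [ 0.552 -0.016  0.202] [ 0.566 -0.001  0.214]
```

```bash
cat >> h.py <<'E'
from scipy.spatial.transform import Rotation as R
Y=np.array([.178,.984,0]); X=np.array([.984,-.178,0])
def off(target):
    s=ctrl.observe(); q=s['ee_rot']; r=R.from_quat(np.r_[q[1:],q[0]])
    tgt=R.from_matrix(np.c_[-X,Y,[0,0,-1]])
    print('t',round(s['time'],2),'p',s['eef_pos'].round(4),'off',r.inv().apply(np.array(target)-s['eef_pos']).round(4),'rot',(r.inv()*tgt).as_rotvec().round(3),'F',s['force'].round(1),'w',round(s['width'],4))
E
python3 - <<'E'
from h import *
off([.452,-.069,.24]); off([.3,.5,.29])
E
```

```text
t 0.1 p [0.2665 0.5922 0.2135] off [-0.4405 -0.5269 -0.0256] rot [-0.002 -0.    -0.244] F [ 0.6 -1.   0.9] w 0.0951
t 0.1 p [0.2665 0.5922 0.2135] off [-0.0684 -0.0705 -0.0764] rot [-0.002 -0.    -0.244] F [ 0.6 -1.   0.9] w 0.0951
```

>>> jog_arm(
  offset=[
    [0,0,-0.04],
    [-0.03,-0.035,-0.075],
    [-0.07,-0.08,-0.075],
    [-0.11,-0.13,-0.075],
    [-0.15,-0.18,-0.075],
  ],
  delta_rot=[
    [0,0,-0.12],
    [0,0,-0.244],
    [0,0,-0.244],
    [0,0,-0.244],
    [0,0,-0.244],
  ],
  claw=[1,1,1,1,1],
)

```text
time: 0.72
eef_pos: [0.3289, 0.3681, 0.2892]
ee_rot: [0.0, 0.089, 0.996, -0.0]
force: [1.3, -0.4, 1.4]
width: 0.0508
gripper_force: 0.0
```

```bash
python3 -c "
from h import *
off([.452,-.069,.27])"
```

```text
t 0.72 p [0.3289 0.3681 0.2892] off [-0.1986 -0.4084  0.0194] rot [-0.     0.     0.001] F [ 1.3 -0.4  1.4] w 0.0508
```

>>> jog_arm(
  offset=[
    [-0.02,-0.05,0],
    [-0.045,-0.1,0],
    [-0.07,-0.15,0],
    [-0.095,-0.2,0],
    [-0.12,-0.25,0.01],
  ],
  delta_rot=[
    [0,0,0],
    [0,0,0],
    [0,0,0],
    [0,0,0],
    [0,0,0],
  ],
  claw=[1,1,1,1,1],
)

```text
time: 1.35
eef_pos: [0.4029, 0.101, 0.2802]
ee_rot: [0.001, 0.089, 0.996, 0.0]
force: [0.6, 0.9, -0.4]
width: 0.0023
gripper_force: 0.0
```

```bash
python3 -c "
from h import *
off([.452,-.069,.23])"
```

```text
t 1.35 p [0.4029 0.101  0.2802] off [-0.0784 -0.1586  0.0502] rot [0.001 0.002 0.   ] F [ 0.6  0.9 -0.4] w 0.0023
```

>>> jog_arm(
  offset=[
    [-0.025,-0.05,0],
    [-0.05,-0.1,0.01],
    [-0.078,-0.157,0.035],
    [-0.078,-0.157,0.05],
    [-0.078,-0.157,0.05],
  ],
  delta_rot=[
    [0,0,0],
    [0,0,0],
    [0,0,0],
    [0,0,0],
    [0,0,0],
  ],
  claw=[1,1,1,1,1],
)

```text
time: 1.98
eef_pos: [0.4501, -0.0653, 0.2274]
ee_rot: [-0.002, 0.09, 0.996, 0.001]
force: [0.0, 0.4, -0.3]
width: 0.0005
gripper_force: 0.0
```

```bash
python3 -c "
from h import *
off([.452,-.069,.16])
d=grab('scene','s1');cv2.imwrite('pics/s1c.png',cv2.resize(d['color'][120:320,150:450,::-1],None,fx=2,fy=2))"
```

```text
t 1.98 p [ 0.4501 -0.0653  0.2274] off [-0.0028 -0.0033  0.0674] rot [ 0.001 -0.004 -0.001] F [ 0.   0.4 -0.3] w 0.0005
```

View pics/s1c.png

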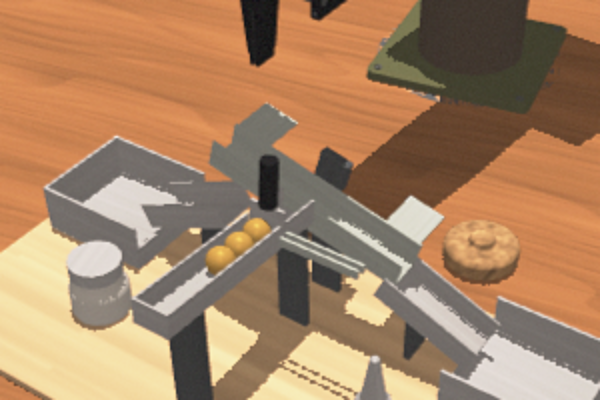

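The fingertip, at (260,60) in the crop, hangs directly above the raised right pad at (265,125). Pressing down now.

>>> jog_arm(
  offset=[
    [-0.001,-0.003,0.03],
    [-0.001,-0.003,0.055],
    [-0.001,-0.003,0.065],
    [-0.001,-0.003,0.075],
    [-0.001,-0.003,0.083],
  ],
  delta_rot=[
    [0,0,0],
    [0,0,0],
    [0,0,0],
    [0,0,0],
    [0,0,0],
  ],
  claw=[1,1,1,1,1],
)

```text
time: 2.65
eef_pos: [0.4525, -0.0686, 0.1473]
ee_rot: [0.001, 0.089, 0.996, -0.0]
force: [-0.0, 0.5, 0.2]
width: 0.0004
gripper_force: 0.1
```

>>> jog_arm(
  offset=[
    [0,0,0.006],
    [0,0,0.012],
    [0,0,0.016],
    [0,0,0.016],
    [0,0,0.016],
  ],
  delta_rot=[
    [0,0,0],
    [0,0,0],
    [0,0,0],
    [0,0,0],
    [0,0,0],
  ],
  claw=[1,1,1,1,1],
)

```text
time: 3.28
eef_pos: [0.452, -0.0689, 0.1309]
ee_rot: [0.0, 0.089, 0.996, -0.0]
force: [0.9, -0.7, 0.1]
width: 0.0004
gripper_force: 0.0
```

```bash
python3 -c "
from h import *
off([.452,-.069,.26])
d=grab('scene','s2');cv2.imwrite('pics/s2c.png',cv2.resize(d['color'][120:320,150:450,::-1],None,fx=2,fy=2))"
```

```text
t 3.27 p [ 0.452  -0.0689  0.1309] off [-1.000e-04 -1.000e-04 -1.291e-01] rot [0. 0. 0.] F [ 0.9 -0.7  0.1] w 0.0004
```

View pics/s2c.png

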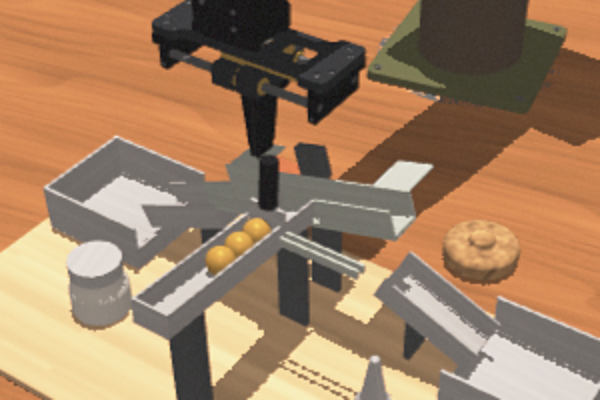

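The gate has rocked over: the left end (410,190) is raised and the right end is down. Now I'll retreat up and move to the right of the knob.

>>> jog_arm(
  offset=[
    [0,0,-0.05],
    [0,0,-0.1],
    [-0.03,0.015,-0.12],
    [-0.07,0.03,-0.12],
    [-0.097,0.038,-0.12],
  ],
  delta_rot=[
    [0,0,0],
    [0,0,0],
    [0,0,0],
    [0,0,0],
    [0,0,0],
  ],
  claw=[1,1,1,1,1],
)

```text
time: 3.95
eef_pos: [0.5557, -0.0484, 0.2515]
ee_rot: [0.001, 0.089, 0.996, -0.0]
force: [0.2, 0.0, 0.6]
width: 0.0005
gripper_force: 0.0
```

```bash
python3 -c "
from h import *
off([.554,-.048,.188])
d=grab('scene','s3');cv2.imwrite('pics/s3c.png',cv2.resize(d['color'][120:320,150:450,::-1],None,fx=2,fy=2))
k=np.argwhere(d['color'].max(2)<45)
print(pt(d,284,204),pt(d,284,200))
off([.554,-.048,.188])"
```

```text
t 3.95 p [ 0.5557 -0.0484  0.2515] off [0.0019 0.     0.0635] rot [0.    0.002 0.001] F [0.2 0.  0.6] w 0.0005
[ 0.56499791 -0.00547629  0.20632917] [ 0.55921183 -0.00811083  0.20941889]
t 4.0 p [ 0.5576 -0.0482  0.2508] off [ 0.0038 -0.0005  0.0628] rot [0.001 0.002 0.001] F [-0.5  0.4 -0.4] w 0.0004
```

View pics/s3c.png

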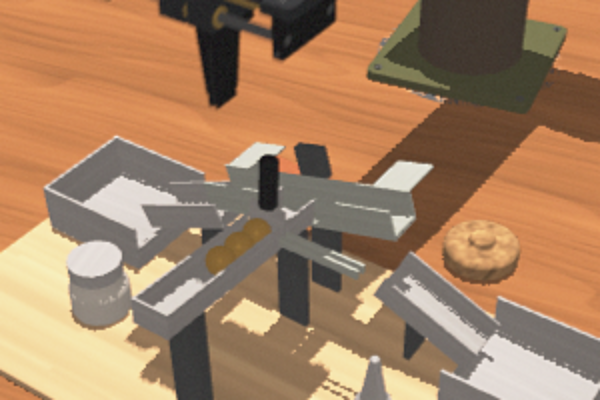

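The gate stays over, left end up at (410,190). The fingertip (220,100) is to the robot's-right of the knob (268,180). Descend, then push.

>>> jog_arm(
  offset=[
    [0,0,0.03],
    [0,0,0.06],
    [0,0,0.063],
    [0,0.008,0.063],
    [0,0.014,0.063],
  ],
  delta_rot=[
    [0,0,0],
    [0,0,0],
    [0,0,0],
    [0,0,0],
    [0,0,0],
  ],
  claw=[1,1,1,1,1],
)

```text
time: 4.62
eef_pos: [0.5575, -0.0346, 0.1897]
ee_rot: [0.002, 0.089, 0.996, -0.0]
force: [0.1, -0.4, -0.0]
width: -0.0
gripper_force: 0.0
```

>>> jog_arm(
  offset=[
    [0,0.012,0],
    [0,0.024,0],
    [0,0.036,0],
    [0,0.046,0],
    [0,0.052,0],
  ],
  delta_rot=[
    [0,0,0],
    [0,0,0],
    [0,0,0],
    [0,0,0],
    [0,0,0],
  ],
  claw=[1,1,1,1,1],
)

```text
time: 5.25
eef_pos: [0.5658, 0.017, 0.1876]
ee_rot: [-0.0, 0.089, 0.996, -0.0]
force: [0.1, -0.9, 0.9]
width: 0.0004
gripper_force: 0.6
```

```bash
python3 -c "
from h import *
off([.554,-.048,.188])
d=grab('scene','s4');cv2.imwrite('pics/s4c.png',cv2.resize(d['color'][120:320,150:450,::-1],None,fx=2,fy=2))"
```

```text
t 5.25 p [0.5658 0.017  0.1876] off [ 0.0001 -0.0661 -0.0004] rot [-0.    -0.     0.001] F [ 0.1 -0.9  0.9] w 0.0004
```

View pics/s4c.png

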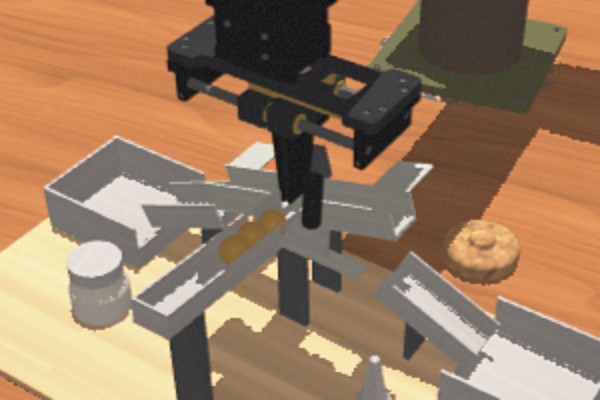

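The knob has moved to (312,200) and the balls are starting to move down. I'll continue to the end stop.

>>> jog_arm(
  offset=[
    [0,0.006,0],
    [0,0.01,0],
    [0,0.013,0],
    [0,0.014,0],
    [0,0.014,0],
  ],
  delta_rot=[
    [0,0,0],
    [0,0,0],
    [0,0,0],
    [0,0,0],
    [0,0,0],
  ],
  claw=[1,1,1,1,1],
)

```text
time: 5.92
eef_pos: [0.5679, 0.0286, 0.1875]
ee_rot: [-0.0, 0.089, 0.996, -0.002]
force: [-1.9, -5.2, 0.0]
width: 0.0002
gripper_force: 3.0
```

>>> jog_arm(
  offset=[
    [0,0.002,0],
    [0,0.002,0],
  ],
  delta_rot=[
    [0,0,0],
    [0,0,0],
  ],
  claw=[1,1],
)

```text
time: 6.18
eef_pos: [0.5679, 0.0288, 0.1875]
ee_rot: [-0.001, 0.089, 0.996, -0.004]
force: [-2.4, -10.3, 2.4]
width: 0.0004
gripper_force: 5.8
```

>>> jog_arm(
  offset=[
    [0,-0.015,0],
    [0,-0.02,-0.02],
    [0,-0.02,-0.06],
    [0,-0.02,-0.12],
    [0,-0.02,-0.16],
  ],
  delta_rot=[
    [0,0,0],
    [0,0,0],
    [0,0,0],
    [0,0,0],
    [0,0,0],
  ],
  claw=[1,1,1,1,1],
)

```text
time: 6.8
eef_pos: [0.5656, 0.0125, 0.3529]
ee_rot: [0.003, 0.089, 0.996, 0.001]
force: [-0.2, -0.6, 0.4]
width: 0.0003
gripper_force: 0.0
```

>>> jog_arm(
  offset=[
    [0.05,0,0],
    [0.1,0,0],
    [0.15,0,0],
    [0.15,0,0],
    [0.15,0,0],
  ],
  delta_rot=[
    [0,0,0],
    [0,0,0],
    [0,0,0],
    [0,0,0],
    [0,0,0],
  ],
  claw=[1,1,1,1,1],
)

```text
time: 7.42
eef_pos: [0.418, 0.039, 0.349]
ee_rot: [0.001, 0.089, 0.996, 0.0]
force: [0.8, -0.5, 0.6]
width: 0.0008
gripper_force: 0.0
```

```bash
python3 -c "
from h import *
off([.5,0,.3])
d=grab('scene','s5');cv2.imwrite('pics/s5c.png',cv2.resize(d['color'][120:320,150:450,::-1],None,fx=2,fy=2))
t=grab('top','t5')
m=(t['range_z']>0)
k=[pt(d,u,v) for u in range(290,330) for v in range(180,240) if d['color'][v,u].max()<45 and d['range_z'][v,u]>0]
k=np.array([p for p in k if .17<p[2]<.22]); print(len(k), k.mean(0) if len(k) else '', ((k.mean(0)-[.561,-.008,0])@Y) if len(k) else '')"
```

```text
t 7.42 p [0.418 0.039 0.349] off [-0.0875 -0.0239  0.0492] rot [0.001 0.003 0.   ] F [ 0.8 -0.5  0.6] w 0.0008
220 [0.57471526 0.04639173 0.19314191] 0.0559627767835122
```

View pics/s5c.png

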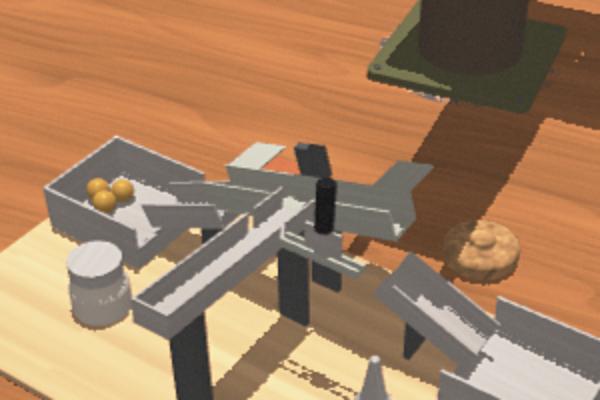

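All three balls lie in the right tray around (108,192), and the slide has opened 56 mm as measured, which is the end stop. The gate is still over. I'll let things settle for a moment, then hand in.

>>> jog_arm(
  offset=[
    [0,0,0],
    [0,0,0],
    [0,0,0],
    [0,0,0],
    [0,0,0],
  ],
  delta_rot=[
    [0,0,0],
    [0,0,0],
    [0,0,0],
    [0,0,0],
    [0,0,0],
  ],
  claw=[1,1,1,1,1],
)

```text
time: 8.15
eef_pos: [0.4174, 0.039, 0.3476]
ee_rot: [-0.0, 0.089, 0.996, -0.0]
force: [-1.1, 0.4, 0.3]
width: 0.0004
gripper_force: 0.0
```

```bash
python3 -c "
from plant import ctrl
print(ctrl.sign_off())"
```

```text
the job is handed in; nothing more can be done
None
```

The job is handed in at about 8 s: I rocked the gate over, then opened the stop slide to its end stop, and all three balls rolled into the right tray; I steered clear of the balls and bystanders throughout.

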